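# Brake the mould carriage, seat the plaster mould against its fence, release the brake

## Robot

A 6-joint arm with a two-finger parallel gripper is mounted at the origin on the work surface. World frame = base frame: x ahead of the robot, y to its left, z up, the work surface at z = 0. Lengths are in m, angles in rad, forces in N, time in s.
With the tool pointing down it reaches from about 0.35 to 0.775 m from the base axis. Payload 7.3 kg.
Tool frame: the origin (TCP) lies midway between the tips of the shut fingers; the grasp point (between the pads) lies 19 mm behind it (robot.grip_depth is the z of the grasp point in the tool frame, in m); z points along the fingers, y is the line along which they close (so a half turn about z gives the same grasp; the last joint's range is limited). The gripper opens to 92 mm and grips with 3 to 60 N. Pads are 19 mm wide; open, the fingers measure 130 mm over their backs; the gripper's body (75 mm by 190 mm) begins 47 mm behind the grasp point.
Start: joints at [-1.45, 0.342, 1.524, -0, 1.275, -0.146], TCP at [0.138, -0.506, 0.227] pointing down, gripper open.
Joint ranges: [-2.53, 2.53], [-0.77, 2.02], [0.04, 2.7], [-1, 4.14], [0.28, 2.66], [-3.11, 3.11]. Speed limits (rad/s): [2.57, 2.57, 3.14, 3.14, 3.14, 3.14].

## Interface

Orientations are given as [roll, pitch, yaw] about the fixed x, y, z axes, in that order (R = Rz(yaw) Ry(pitch) Rx(roll)).
In Python, from cell import robot, viewer gives the robot as it stands.
- The arm moves only by the tool step_arm, never from a script. Its argument "increments" is a list of rows, each an object with "delta_pos": the shift along the tool's x, y, z in cm, a list of three; "dr": the turn, a rotation vector about the tool's x, y, z in degrees, a list of three; "fingers": the closure, from -1 (fully open) to 1 (shut), so that 0 is half open. In form: [{"delta_pos": [tx, ty, tz], "dr": [wx, wy, wz], "fingers": fingers}, ...]. A call has exactly 5 rows; each row is the pose to reach, as a shift and turn from the pose commanded when the call began, along the tool's axes at that moment; what a row does not reach only later rows make up. A row lasts 1/8 s, in which the tool goes at most 62.5 mm and 10.7 degrees, less where a joint would pass 70% of its speed; a pose out of reach is approached as far as the arm can. A call with a gripper value outside its range is refused whole. The fingers move at their own pace and stop on an object; "newtons" is the grip in N (left out, the last holds). Time passes only in rows, so rows that repeat a pose let the fingers close, or fill a call up. It gives the time, the measured TCP pose, the force, the opening and the grip force at its end, in the units of the state.
- robot.observe(): the state, without advancing time (a new reading comes with each control period).
- viewer.read_camera(name): name is "scene" or "top"; returns the picture (400x640x3 uint8, red, green, blue); there is no depth.
- viewer.camera_params(name): a dict with "K" (3x3 intrinsics, pixels), "T" (4x4, takes a point from camera to world coordinates). Camera axes: x right, y down, z forward; pixel columns grow to the right and rows downward; lengths in m; the calibration is good to about 2 mm. A picture is of the moment at which its call begins. camera_params takes no time and is no camera call.
- robot.hand_in(): hands the job in; it is judged then, once.
The state is a dict: "time": time; "qpos": joint angles; "qvel": joint speeds; "joint_efforts": joint torques, N m; "tool_pos": TCP position; "tool_rot": TCP orientation; "contact_force": force on the tool from outside, world axes, zero at the start; "torque": the same for the moment, N m; "opening": finger opening in m; "grip_force": force on a finger pad.
Only numpy, scipy, OpenCV 4.12 (cv2) and the standard library are available. Lean on these libraries where they do the work, as an engineer would, in place of code of your own. Each camera call takes 0.05 s, during which the arm holds its last target. There are 200 camera calls.

## Task

Press the carriage's brake lever all the way down so that the carriage is locked, and push the plaster mould gently along the bed until it is pressed firmly and squarely against the fence. Then flick the lever fully up again, leaving the mould flush with the fence and the carriage, free to roll, where it stood. Plaster chips and the pedal bends if forced, so keep all pushes gentle, and leave the other things on the bench alone.

Things in the scene. Friction and masses are not known exactly. Their poses are not given: they have to be found in the camera images.
- lever (a joint): Brake lever angle, rad: 0 = fully up (free; it rises 45 deg from its hinge towards the robot), 0.94 = down on its stop (locked; 9 deg below level). Its axle lies along the carriage's travel. Its cam rolls over a sprung strip: 4 to 10 N at the pedal presses it down, a few N pull it up; past about 0.75 it stays down, but must be pressed on to the firm stop. Once over centre a light spring lifts it.
- hinge (a point): Centre of the lever's hinge axle, on the robot's side of the carriage's chassis, 70 mm above the bench. With the lever up: x points away from the robot across the carriage, y along its travel to the fence, z up; the frame turns with the lever about y. The chassis (this point) is to stay where it stood.
- pedal_top (a point): Centre of the upper face of the pedal, a black rubber plate at the lever's free end: 40 mm along the lever (x, towards the hinge), 32 mm wide (y, along the axle), 9 mm thick; z square to the face. 98 mm from the axle along the lever, 4.5 mm above the lever's centre line, which passes through the axle. Sides free for a pinch across the width.
- pedal: The same pedal plate; origin at its middle, 4.5 mm under pedal_top, same axes. It must never take a net push or pull of more than 35 N.
- bed (a point): Centre of the upper face of the carriage's plywood bed, 75 mm above the bench, 160 (x) by 320 mm (y); y points along the rails towards the fence. The carriage rolls along y at about 1 N unless braked. Even when braked, the bed floats in slots on its chassis: a push towards the fence first shifts it 2 to 27 mm (differs each time, not measured) to a firm stop.
- fence_face (a point): Middle of the face, which looks to -y, of the aluminium fence at the +y end of the bed: 150 mm long (x), 36 mm high, its middle 18 mm above the bed. It is backed by stiff rubber buffers and gives a few mm under load. Same axes as bed.
- fence: The fence itself; origin on the bed under its middle, 4 mm behind its face.
- mould: Loose white plaster mould half on the bed: block 100 (x) by 110 (y) by 45 mm (z), rectangular pocket in its top, 0.4 to 0.9 kg. Origin: centre of underside; its +y face is to meet the fence. A few N of friction on the bed. Needs at least 6 N between mould and fence for 0.3 s; fingers never more than 25 N on it. A push of 14 to 20 N in all does both.
- mould_face (a point): Middle of the mould's +y face across its width, 18 mm above its underside: 55 mm from the mould's centre. Same axes as the mould.
- scraper: bystander: flat scraper lying on the bench
- brush: bystander: brush lying on the bench
- jar: bystander: lidded jar, 64 mm across, 90 mm tall
- cup: bystander: cup, 72 mm across, 80 mm tall
- plug: bystander: small plaster plug, 44 mm across, 35 mm tall
- sander: bystander: wooden sanding block, 90 by 45 by 28 mm
- weight: bystander: steel weight, 50 mm across, 35 mm tall
Not all that is in view belongs to the job. Leave any brown look-alike of the mould alone.

How it is judged:
By the outcome, as a careful person would: the job done as asked, in the order asked, and still so for the second after the job is handed in, with the robot touching nothing.
It also fails if it takes over 72 s, if anything falls off the work surface, if the arm or the gripper's body presses on something with over 40 N, if the wrist force passes 120 N, or if a joint passes its speed limit or range.

## Working session

There is one attempt and no reset: what is moved stays moved. The work goes in short steps, Python scripts to look and compute and a tool call to move; the robot and the scene stay as the last step left them, time stands still between calls to the robot, and variables do not carry over. Pictures are saved under pics/ and viewed, at most 10 in all, crops included, and the job is handed in when it is done.

Besides the shell and the picture viewer there is one more tool, called in YAML: its name, and indented under it one key for each argument. step_arm: Moves the arm, as the interface text tells. Its arguments: {"type":"object","properties":{"increments":{"type":"array"},"newtons":{"type":"number"}},"required":["increments"]}

```bash
mkdir -p pics; ls; python3 - <<'E'
from cell import robot, viewer
import cv2,numpy as np
np.set_printoptions(precision=4,suppress=True)
for n in("scene","top"):
    im=viewer.read_camera(n); cv2.imwrite(f"pics/{n}0.png",im[:,:,::-1])
    p=viewer.camera_params(n); print(p["K"],p["T"])
print(robot.observe(), robot.grip_depth)
E
```

```text
pics
[[429.546    0.     315.7221]
 [  0.     429.546  202.9203]
 [  0.       0.       1.    ]] [[-0.6474  0.4146 -0.6395  1.2361]
 [ 0.7621  0.3601 -0.5381  0.6302]
 [ 0.0072 -0.8357 -0.5491  0.7529]
 [ 0.      0.      0.      1.    ]]
[[446.3304   0.     315.8412]
 [  0.     446.3304 199.7794]
 [  0.       0.       1.    ]] [[-0.0019 -0.9981  0.0612  0.4144]
 [-1.      0.0015 -0.0066  0.007 ]
 [ 0.0065 -0.0612 -0.9981  1.4411]
 [ 0.      0.      0.      1.    ]]
{'time': 0.1, 'qpos': array([-1.45  ,  0.3427,  1.5249, -0.    ,  1.2754, -0.146 ]), 'qvel': array([-0.0004, -0.    , -0.0025,  0.0002,  0.0004, -0.0006]), 'joint_efforts': array([  0.0013, -43.2004, -24.4695,   0.0719,   0.0526,  -0.    ]), 'tool_pos': array([ 0.1384, -0.5061,  0.2261]), 'tool_rot': array([-3.1403, -0.0002,  0.2668]), 'contact_force': array([-0.3974, -0.1083,  0.0601]), 'torque': array([ 0.0167,  0.0237, -0.0041]), 'grip_force': 0.0, 'opening': 0.0917412970902065} -0.0188
```

View pics/scene0.png

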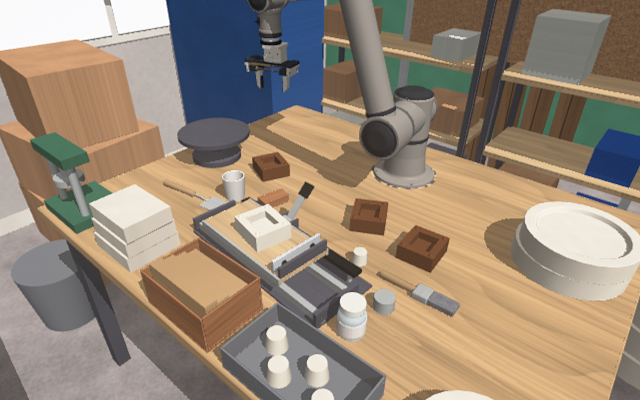

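View pics/top0.png

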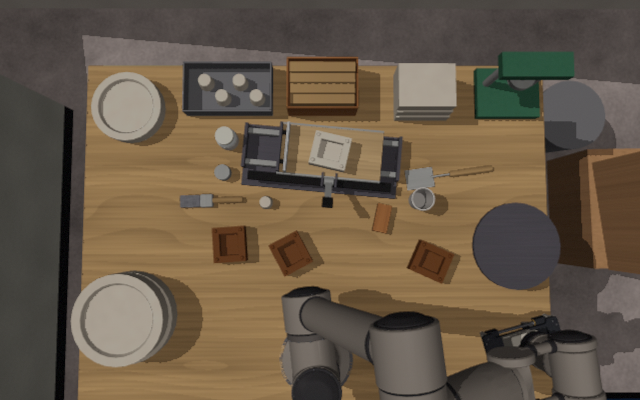

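The top view shows the white mould at (330,150), the fence at (286,148) and the black pedal at (328,202). The lookalikes are brown pocket blocks at (229,244), (292,253) and (432,261), plus a white stack at (425,90). I choose the white block on the bed at (330,150). I'll check that in one close crop.

```bash
python3 - <<'E'
import cv2,numpy as np
a=cv2.imread("pics/top0.png")[110:220,235:415]; b=cv2.imread("pics/scene0.png")[170:320,185:385]
a=cv2.resize(a,None,fx=4.4,fy=4.4,interpolation=cv2.INTER_CUBIC)
cv2.imwrite("pics/ta.png",a)
b=cv2.resize(b,None,fx=4,fy=4,interpolation=cv2.INTER_CUBIC); cv2.imwrite("pics/sb.png",b)
E
```

```text
(no output)
```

View pics/ta.png

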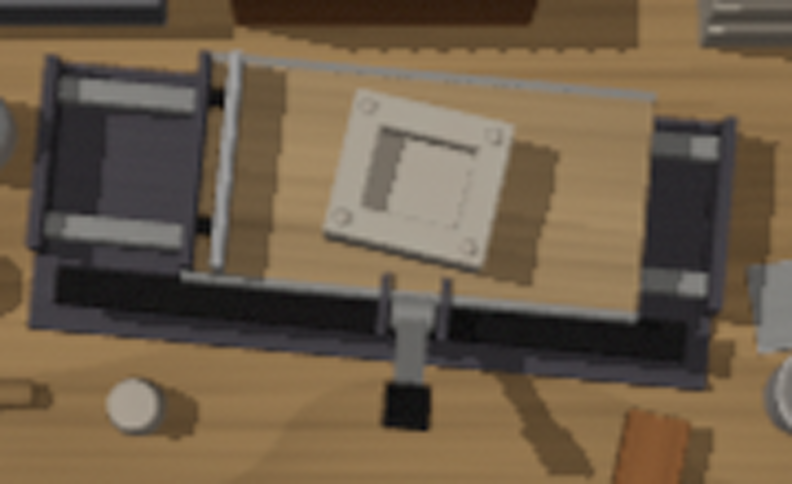

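View pics/sb.png

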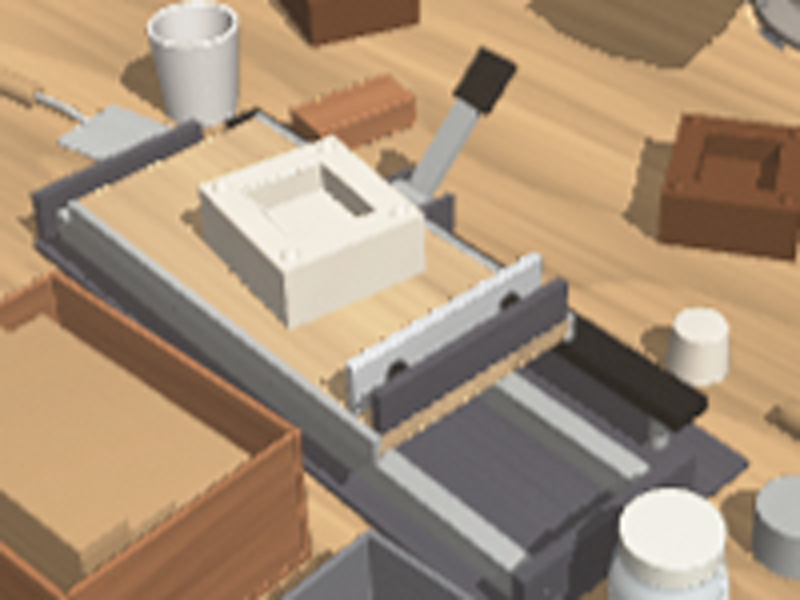

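The crops confirm the choice: the white plaster mould, turned about 8° to the fence, with its top corners at crop (358,90), (514,125), (484,270) and (324,236). The pedal is at crop (408,406) and the fence top edge runs from (243,55) to (220,268).

```bash
cat > h.py <<'E'
import numpy as np
from cell import robot,viewer
np.set_printoptions(precision=4,suppress=True)
def ray(n,uv,z):
    p=viewer.camera_params(n);T=p["T"]
    d=T[:3,:3]@np.linalg.solve(p["K"],[*uv,1]);return T[:3,3]+d*(z-T[2,3])/d[2]
def proj(n,P):
    p=viewer.camera_params(n);T=p["T"];c=T[:3,:3].T@(np.array(P)-T[:3,3]);q=p["K"]@c;return q[:2]/q[2]
t=lambda u,v,z:ray("top",((u+.5)/4.4-.5+235,(v+.5)/4.4-.5+110),z)
s=lambda u,v,z:ray("scene",((u+.5)/4-.5+185,(v+.5)/4-.5+170),z)
E
python3 - <<'E'
from h import *
ang=lambda a,b:np.degrees(np.arctan2(*(b-a)[1::-1]))
m=np.array([t(*p,.12) for p in[(358,90),(514,125),(484,270),(324,236)]]);print("mould top",m,m.mean(0))
print([ang(m[1],m[0]),ang(m[2],m[3]),ang(m[3],m[0])+90,ang(m[2],m[1])+90])
m2=np.array([s(*p,.12) for p in[(290,270),(202,190),(332,138),(424,215)]]);print("scene",m2,m2.mean(0))
f=[t(*p,.111) for p in[(243,55),(221,269)]];print("fence",f,ang(f[1],f[0])+90)
f=[s(*p,.111) for p in[(350,370),(540,256)]];print("fence s",f,ang(f[1],f[0])+90)
b=[t(*p,.075) for p in[(655,96),(638,320),(183,275)]];print("bed",b,ang(b[0],b[1]),ang(b[1],b[2]))
for z in(.135,.14,.145):print("pedal",np.mean([t(*p,z) for p in[(388,382),(432,386),(428,430),(384,425)]],0),np.mean([s(*p,z) for p in[(484,47),(517,66),(490,113),(455,92)]],0))
print("hinge",t(414,300,.07))
print("plug top",t(133,403,.035))
E
```

```text
mould top [[ 0.7045 -0.0026  0.12  ]
 [ 0.6804 -0.1086  0.12  ]
 [ 0.5812 -0.0876  0.12  ]
 [ 0.6045  0.0207  0.12  ]] [ 0.6426 -0.0445  0.12  ]
[np.float64(77.18242816734279), np.float64(77.86661190701001), np.float64(76.93015071892316), np.float64(78.04864116057544)]
scene [[ 0.7043  0.0006  0.12  ]
 [ 0.684  -0.1025  0.12  ]
 [ 0.5877 -0.0832  0.12  ]
 [ 0.6112  0.0229  0.12  ]] [ 0.6468 -0.0405  0.12  ]
fence [array([0.7308, 0.0762, 0.111 ]), array([0.5832, 0.0909, 0.111 ])] 84.30034987374007
fence s [array([0.7374, 0.084 , 0.111 ]), array([0.5869, 0.0972, 0.111 ])] 84.9861398537885
bed [array([ 0.71 , -0.212,  0.075]), array([ 0.5516, -0.1984,  0.075 ]), array([0.5836, 0.1197, 0.075 ])] 175.06767289747822 84.25680160447156
pedal [ 0.4884 -0.0354  0.135 ] [ 0.4817 -0.039   0.135 ]
pedal [ 0.4881 -0.0352  0.14  ] [ 0.4879 -0.0336  0.14  ]
pedal [ 0.4878 -0.035   0.145 ] [ 0.494  -0.0281  0.145 ]
hinge [ 0.5664 -0.0419  0.07  ]
plug top [0.4963 0.1585 0.035 ]
```

```bash
cat >> h.py <<'E'
from scipy.spatial.transform import Rotation as Ro
def plan(*wps):  # wps: x,y,z,yaw_deg -> rows in cm, deg from the present pose
    o=robot.observe();R=Ro.from_euler("xyz",o["tool_rot"])
    for x,y,z,w in wps:
        d=R.inv().apply(np.array([x,y,z])-o["tool_pos"])*100
        print(d.round(2),np.degrees((R.inv()*Ro.from_euler("xyz",[np.pi,0,np.radians(w)])).as_rotvec()).round(1))
W=np.radians(-5.4);XC=np.array([np.cos(W),np.sin(W),0]);YC=np.array([-np.sin(W),np.cos(W),0])
H=np.array([.488,-.035,0])+.066*XC
def ped(phi,off=0,up=0):
    p=np.radians(phi);P=H+XC*(-.098*np.cos(p)+.0045*np.sin(p)+off);P[2]=.070+.098*np.sin(p)+.0045*np.cos(p)+up
    return P
E
python3 - <<'E'
from h import *
plan((*ped(45,.008,.085),-5.4),(*ped(45,.008,.02),-5.4))
E
```

```text
[ 46.88 -35.94  -0.08] [-0.1  0.  20.7]
[ 46.88 -35.94   6.42] [-0.1  0.  20.7]
```

step_arm:
  increments:
    - {"delta_pos": [5,-3.8,0],"dr": [0,0,5],"fingers": 1}
    - {"delta_pos": [10,-7.6,0],"dr": [0,0,10],"fingers": 1}
    - {"delta_pos": [14,-10.7,0],"dr": [0,0,15],"fingers": 1}
    - {"delta_pos": [19,-14.5,0],"dr": [0,0,20.7],"fingers": 1}
    - {"delta_pos": [23.5,-18,0],"dr": [0,0,20.7],"fingers": 1}
  newtons: 10

```text
time: 0.72
tool_pos: [0.3184, -0.269, 0.2266]
tool_rot: [-3.141, 0.0, -0.096]
contact_force: [1.4, -0.9, 0.5]
opening: 0.0464
grip_force: 0.0
```

```bash
python3 - <<'E'
from h import *
plan((*ped(45,.008,.085),-5.4),(*ped(45,.008,.02),-5.4))
E
```

```text
[ 15.43 -24.92  -0.09] [-0.   0.  -0.1]
[ 15.43 -24.92   6.41] [-0.   0.  -0.1]
```

step_arm:
  increments:
    - {"delta_pos": [3,-5,0],"dr": [0,0,0],"fingers": 1}
    - {"delta_pos": [6,-10,0],"dr": [0,0,0],"fingers": 1}
    - {"delta_pos": [9.3,-15,0],"dr": [0,0,0],"fingers": 1}
    - {"delta_pos": [12.4,-20,0],"dr": [0,0,0],"fingers": 1}
    - {"delta_pos": [15.4,-24.9,0],"dr": [0,0,0],"fingers": 1}

```text
time: 1.35
tool_pos: [0.4953, -0.0356, 0.2265]
tool_rot: [3.141, 0.0, -0.094]
contact_force: [1.0, -0.6, -0.3]
opening: 0.0009
grip_force: 0.0
```

step_arm:
  increments:
    - {"delta_pos": [0,0,2],"dr": [0,0,0],"fingers": 1}
    - {"delta_pos": [0,0,4],"dr": [0,0,0],"fingers": 1}
    - {"delta_pos": [0,0,6],"dr": [0,0,0],"fingers": 1}
    - {"delta_pos": [0,0,6],"dr": [0,0,0],"fingers": 1}
    - {"delta_pos": [0,0,6],"dr": [0,0,0],"fingers": 1}

```text
time: 1.98
tool_pos: [0.4948, -0.0376, 0.1673]
tool_rot: [3.141, -0.001, -0.095]
contact_force: [-0.0, 0.4, 1.1]
opening: 0.0004
grip_force: 0.0
```

```bash
python3 - <<'E'
from h import *
import cv2
a=viewer.read_camera("scene")[170:290,205:365,::-1]
cv2.imwrite("pics/c1.png",cv2.resize(a,None,fx=4,fy=4,interpolation=cv2.INTER_CUBIC))
print(robot.observe()["contact_force"])
plan(*[(*ped(f,o,0),-5.4) for f,o in((45,.008),(36,.008),(27,.008),(18,.007),(9,.004),(0,0),(-5,0),(-9,-.0),(-12,0))])
E
```

```text
[1.2541 0.3056 0.147 ]
[ 0.07 -0.2   2.5 ] [ 0.  -0.1 -0. ]
[-0.99 -0.2   3.63] [ 0.  -0.1 -0. ]
[-1.85 -0.2   4.9 ] [ 0.  -0.1 -0. ]
[-2.61 -0.2   6.29] [ 0.  -0.1 -0. ]
[-3.34 -0.2   7.77] [ 0.  -0.1 -0. ]
[-3.93 -0.2   9.3 ] [ 0.  -0.1 -0. ]
[-3.93 -0.2  10.15] [ 0.  -0.1 -0. ]
[-3.88 -0.2  10.83] [ 0.  -0.1 -0. ]
[-3.81 -0.2  11.34] [ 0.  -0.1 -0. ]
```

View pics/c1.png

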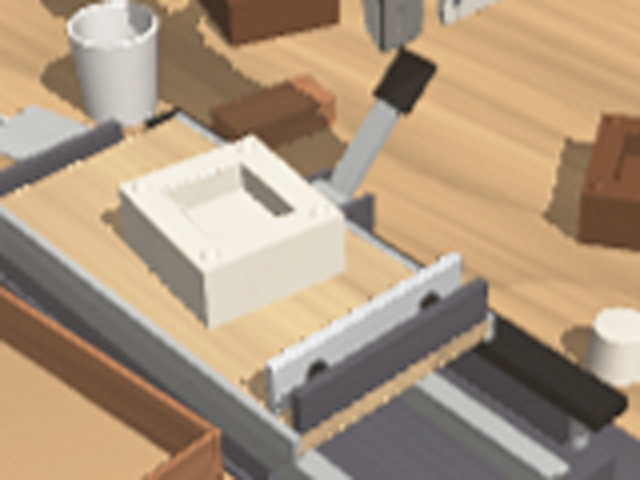

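Fingertips are at crop (395,45), just above and next to the pedal at (405,80), which matches the estimate. I'll start pressing along the arc.

step_arm:
  increments:
    - {"delta_pos": [0,-0.2,1],"dr": [0,0,0],"fingers": 1}
    - {"delta_pos": [0,-0.2,2],"dr": [0,0,0],"fingers": 1}
    - {"delta_pos": [0,-0.2,2.5],"dr": [0,0,0],"fingers": 1}
    - {"delta_pos": [-0.4,-0.2,3],"dr": [0,0,0],"fingers": 1}
    - {"delta_pos": [-0.8,-0.2,3.4],"dr": [0,0,0],"fingers": 1}

```text
time: 2.65
tool_pos: [0.488, -0.035, 0.1332]
tool_rot: [3.141, -0.004, -0.095]
contact_force: [3.2, 0.7, 6.9]
opening: 0.0005
grip_force: 3.5
```

```bash
python3 - <<'E'
from h import *
import cv2
a=viewer.read_camera("scene")[170:290,205:365,::-1]
cv2.imwrite("pics/c2.png",cv2.resize(a,None,fx=4,fy=4,interpolation=cv2.INTER_CUBIC))
print(robot.observe()["contact_force"])
plan(*[(*ped(f,o,0),-5.4) for f,o in((36,.008),(27,.008),(18,.007),(9,.004),(0,0),(-5,0),(-9,-.0),(-12,0))])
E
```

```text
[ 3.7012 -0.9267  2.7142]
[-0.22  0.01  0.16] [ 0.  -0.2 -0. ]
[-1.09  0.01  1.43] [ 0.  -0.2 -0. ]
[-1.84  0.01  2.82] [ 0.  -0.2 -0. ]
[-2.58  0.01  4.3 ] [ 0.  -0.2 -0. ]
[-3.17  0.01  5.83] [ 0.  -0.2 -0. ]
[-3.18  0.    6.68] [ 0.  -0.2 -0. ]
[-3.13  0.    7.37] [ 0.  -0.2 -0. ]
[-3.06  0.    7.87] [ 0.  -0.2 -0. ]
```

View pics/c2.png

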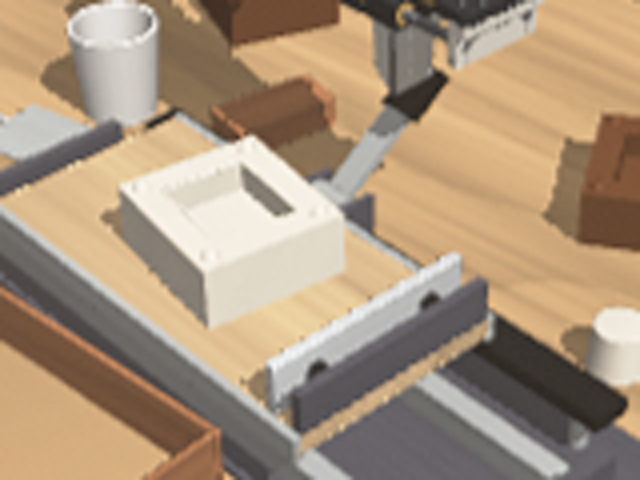

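The fingers now rest on the pedal (crop (415,95)), and the lever has started down.

step_arm:
  increments:
    - {"delta_pos": [-0.3,0,0.7],"dr": [0,0,0],"fingers": 1}
    - {"delta_pos": [-0.8,0,1.4],"dr": [0,0,0],"fingers": 1}
    - {"delta_pos": [-1.2,0,2.1],"dr": [0,0,0],"fingers": 1}
    - {"delta_pos": [-1.6,0,2.8],"dr": [0,0,0],"fingers": 1}
    - {"delta_pos": [-1.9,0,3.5],"dr": [0,0,0],"fingers": 1}

```text
time: 3.32
tool_pos: [0.471, -0.0335, 0.0992]
tool_rot: [3.141, -0.008, -0.095]
contact_force: [6.3, 0.5, 10.2]
opening: 0.0008
grip_force: 5.5
```

step_arm:
  increments:
    - {"delta_pos": [-0.3,0,0.6],"dr": [0,0,0],"fingers": 1}
    - {"delta_pos": [-0.6,0,1.2],"dr": [0,0,0],"fingers": 1}
    - {"delta_pos": [-0.8,0,1.8],"dr": [0,0,0],"fingers": 1}
    - {"delta_pos": [-1.0,0,2.3],"dr": [0,0,0],"fingers": 1}
    - {"delta_pos": [-1.0,0,2.8],"dr": [0,0,0],"fingers": 1}

```text
time: 3.95
tool_pos: [0.4615, -0.0329, 0.0714]
tool_rot: [3.14, -0.009, -0.095]
contact_force: [4.9, -0.4, 10.0]
opening: 0.0007
grip_force: 5.6
```

step_arm:
  increments:
    - {"delta_pos": [0,0,0.3],"dr": [0,0,0],"fingers": 1}
    - {"delta_pos": [0,0,0.6],"dr": [0,0,0],"fingers": 1}
    - {"delta_pos": [0,0,0.8],"dr": [0,0,0],"fingers": 1}
    - {"delta_pos": [0,0,1.0],"dr": [0,0,0],"fingers": 1}
    - {"delta_pos": [0,0,1.0],"dr": [0,0,0],"fingers": 1}

```text
time: 4.58
tool_pos: [0.4605, -0.0327, 0.0609]
tool_rot: [3.141, -0.006, -0.095]
contact_force: [3.2, -0.7, 7.2]
opening: 0.0003
grip_force: 3.3
```

step_arm:
  increments:
    - {"delta_pos": [0,0,0.1],"dr": [0,0,0],"fingers": 1}
    - {"delta_pos": [0,0,0.2],"dr": [0,0,0],"fingers": 1}
    - {"delta_pos": [0,0,0.3],"dr": [0,0,0],"fingers": 1}
    - {"delta_pos": [0,0,0.3],"dr": [0,0,0],"fingers": 1}
    - {"delta_pos": [0,0,0.3],"dr": [0,0,0],"fingers": 1}

```text
time: 5.2
tool_pos: [0.4607, -0.0327, 0.0595]
tool_rot: [3.14, -0.008, -0.094]
contact_force: [-0.9, 0.1, 26.9]
opening: 0.0006
grip_force: 13.1
```

step_arm:
  increments:
    - {"delta_pos": [0,0,-1],"dr": [0,0,0],"fingers": 1}
    - {"delta_pos": [0,0,-5],"dr": [0,0,0],"fingers": 1}
    - {"delta_pos": [0,0,-10],"dr": [0,0,0],"fingers": 0.5}
    - {"delta_pos": [0,0,-14],"dr": [0,0,0],"fingers": -0.1}
    - {"delta_pos": [0,0,-15],"dr": [0,0,0],"fingers": -0.1}

```text
time: 5.82
tool_pos: [0.4585, -0.0322, 0.2087]
tool_rot: [3.141, -0.004, -0.094]
contact_force: [0.1, -0.5, 0.1]
opening: 0.0255
grip_force: 0.0
```

```bash
python3 - <<'E'
from h import *
import cv2
a=viewer.read_camera("top")[110:220,235:415,::-1]
cv2.imwrite("pics/t2.png",cv2.resize(a,None,fx=4.4,fy=4.4,interpolation=cv2.INTER_CUBIC))
M=np.array([.644,-.043,.2]);P=M-YC*.0965
plan((*P,84.6),(*(P-[0,0,.115]),84.6)); print(P)
E
```

```text
[18.58  8.98  0.9 ] [  0.1  -0.1 -90. ]
[18.55  8.97 12.4 ] [  0.1  -0.1 -90. ]
[ 0.6349 -0.1391  0.2   ]
```

View pics/t2.png

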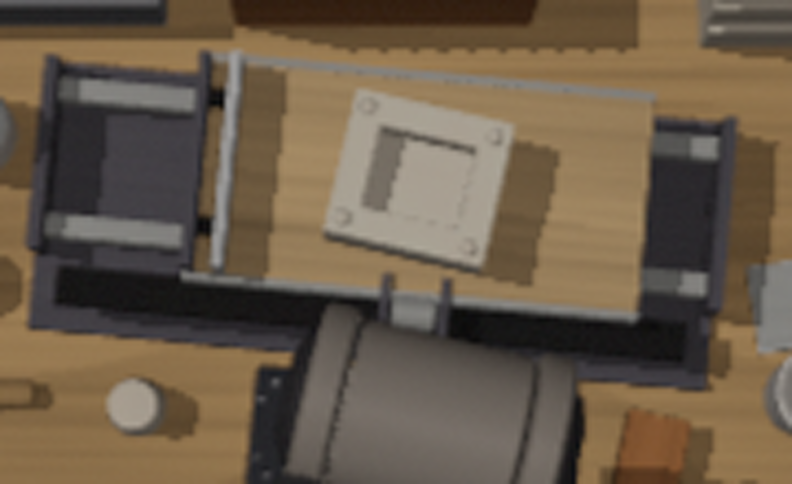

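The mould and carriage are unchanged: the mould corners are still at crop (358,90) and (484,270). Next I'll go behind the mould, turning 90°.

step_arm:
  increments:
    - {"delta_pos": [2,1,0],"dr": [0,0,-10],"fingers": -0.1}
    - {"delta_pos": [4,2,0],"dr": [0,0,-20],"fingers": -0.1}
    - {"delta_pos": [6,3,0],"dr": [0,0,-30],"fingers": -0.1}
    - {"delta_pos": [8,4,0],"dr": [0,0,-40],"fingers": -0.1}
    - {"delta_pos": [10,5,0],"dr": [0,0,-50],"fingers": -0.1}

```text
time: 6.5
tool_pos: [0.5523, -0.0914, 0.2043]
tool_rot: [-3.138, 0.002, 0.784]
contact_force: [0.4, 1.0, 0.3]
opening: 0.0506
grip_force: 0.0
```

```bash
python3 - <<'E'
from h import *
M=np.array([.644,-.043,.2]);P=M-YC*.0965
plan((*P,84.6),(*(P-[0,0,.115]),84.6))
E
```

```text
[2.48 9.22 0.39] [ -0.2   0.  -39.7]
[ 2.51  9.26 11.89] [ -0.2   0.  -39.7]
```

step_arm:
  increments:
    - {"delta_pos": [0.6,2.3,0],"dr": [0,0,-10],"fingers": -0.1}
    - {"delta_pos": [1.2,4.6,0],"dr": [0,0,-20],"fingers": -0.1}
    - {"delta_pos": [1.8,6.9,0.4],"dr": [0,0,-30],"fingers": -0.1}
    - {"delta_pos": [2.5,9.2,0.4],"dr": [0,0,-39.7],"fingers": -0.1}
    - {"delta_pos": [2.5,9.2,1.5],"dr": [0,0,-39.7],"fingers": -0.1}

```text
time: 7.12
tool_pos: [0.6353, -0.1397, 0.1891]
tool_rot: [-3.14, -0.0, 1.469]
contact_force: [-0.4, 1.1, -1.0]
opening: 0.05
grip_force: 0.0
```

step_arm:
  increments:
    - {"delta_pos": [0,0,3],"dr": [0,0,0],"fingers": -0.1}
    - {"delta_pos": [0,0,6],"dr": [0,0,0],"fingers": -0.1}
    - {"delta_pos": [0,0,9],"dr": [0,0,0],"fingers": -0.1}
    - {"delta_pos": [0,0,10.3],"dr": [0,0,0],"fingers": -0.1}
    - {"delta_pos": [0,0,10.3],"dr": [0,0,0],"fingers": -0.1}

```text
time: 7.75
tool_pos: [0.6339, -0.1387, 0.0873]
tool_rot: [-3.139, -0.001, 1.47]
contact_force: [-0.4, -0.2, 0.7]
opening: 0.0504
grip_force: 0.0
```

```bash
python3 - <<'E'
from h import *
M=np.array([.644,-.043,.085])
for a in(-.0965,-.07,-.06,-.04,-.02,0,.01,.02): plan((*(M+YC*a),84.6))
print(robot.observe()["contact_force"])
E
```

```text
[-0.03  0.11  0.23] [-0.2 -0.  -0.4]
[2.62 0.09 0.24] [-0.2 -0.  -0.4]
[3.62 0.08 0.24] [-0.2 -0.  -0.4]
[5.62 0.07 0.24] [-0.2 -0.  -0.4]
[7.62 0.05 0.24] [-0.2 -0.  -0.4]
[9.62 0.04 0.24] [-0.2 -0.  -0.4]
[10.62  0.03  0.24] [-0.2 -0.  -0.4]
[11.62  0.03  0.24] [-0.2 -0.  -0.4]
[-0.3792 -0.2427  0.702 ]
```

step_arm:
  increments:
    - {"delta_pos": [1,0,0.2],"dr": [0,0,0],"fingers": -0.1}
    - {"delta_pos": [1.7,0,0.2],"dr": [0,0,0],"fingers": -0.1}
    - {"delta_pos": [2.4,0,0.2],"dr": [0,0,0],"fingers": -0.1}
    - {"delta_pos": [3,0,0.2],"dr": [0,0,0],"fingers": -0.1}
    - {"delta_pos": [3.6,0,0.2],"dr": [0,0,0],"fingers": -0.1}

```text
time: 8.38
tool_pos: [0.6389, -0.1032, 0.0871]
tool_rot: [3.141, 0.0, 1.471]
contact_force: [0.1, -1.0, 0.8]
opening: 0.0505
grip_force: 0.6
```

step_arm:
  increments:
    - {"delta_pos": [0.6,0,0],"dr": [0,0,0],"fingers": -0.1}
    - {"delta_pos": [1.2,0,0],"dr": [0,0,0],"fingers": -0.1}
    - {"delta_pos": [1.8,0,0],"dr": [0,0,0],"fingers": -0.1}
    - {"delta_pos": [2.4,0,0],"dr": [0,0,0],"fingers": -0.1}
    - {"delta_pos": [3,0,0],"dr": [0,0,0],"fingers": -0.1}

```text
time: 9.0
tool_pos: [0.6418, -0.0734, 0.0868]
tool_rot: [3.141, 0.0, 1.471]
contact_force: [0.9, -2.7, 0.0]
opening: 0.0504
grip_force: 1.6
```

```bash
python3 - <<'E'
from h import *
import cv2
a=viewer.read_camera("scene")[170:290,205:365,::-1]
cv2.imwrite("pics/c3.png",cv2.resize(a,None,fx=4,fy=4,interpolation=cv2.INTER_CUBIC))
o=robot.observe();print(o["contact_force"],o["torque"])
E
```

```text
[ 1.3925 -2.5653  0.4868] [-0.4141 -0.3657 -0.1169]
```

View pics/c3.png

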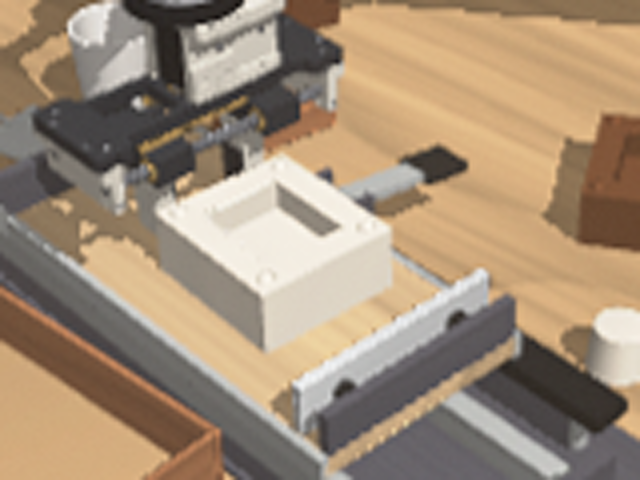

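The mould is now about square, and the fence has shifted with the bed from (460,255) to (487,270). The lever is down, with the pedal at (437,163). I'll keep pushing.

step_arm:
  increments:
    - {"delta_pos": [0.8,0,0],"dr": [0,0,0],"fingers": -0.1}
    - {"delta_pos": [1.6,0,0],"dr": [0,0,0],"fingers": -0.1}
    - {"delta_pos": [2.4,0,0],"dr": [0,0,0],"fingers": -0.1}
    - {"delta_pos": [3.2,0,0],"dr": [0,0,0],"fingers": -0.1}
    - {"delta_pos": [3.8,0,0],"dr": [0,0,0],"fingers": -0.1}

```text
time: 9.68
tool_pos: [0.6453, -0.0351, 0.0867]
tool_rot: [-3.141, 0.0, 1.471]
contact_force: [-0.6, -3.8, 1.7]
opening: 0.0503
grip_force: 2.2
```

step_arm:
  increments:
    - {"delta_pos": [0.2,0,0],"dr": [0,0,0],"fingers": -0.1}
    - {"delta_pos": [0.4,0,0],"dr": [0,0,0],"fingers": -0.1}
    - {"delta_pos": [0.6,0,0],"dr": [0,0,0],"fingers": -0.1}
    - {"delta_pos": [0.8,0,0],"dr": [0,0,0],"fingers": -0.1}
    - {"delta_pos": [1,0,0],"dr": [0,0,0],"fingers": -0.1}

```text
time: 10.3
tool_pos: [0.6464, -0.0258, 0.0867]
tool_rot: [3.142, 0.0, 1.471]
contact_force: [-0.2, -4.6, 2.0]
opening: 0.0506
grip_force: 2.2
```

step_arm:
  increments:
    - {"delta_pos": [0.15,0,0],"dr": [0,0,0],"fingers": -0.1}
    - {"delta_pos": [0.3,0,0],"dr": [0,0,0],"fingers": -0.1}
    - {"delta_pos": [0.45,0,0],"dr": [0,0,0],"fingers": -0.1}
    - {"delta_pos": [0.6,0,0],"dr": [0,0,0],"fingers": -0.1}
    - {"delta_pos": [0.7,0,0],"dr": [0,0,0],"fingers": -0.1}

```text
time: 10.92
tool_pos: [0.6471, -0.0187, 0.0867]
tool_rot: [3.142, 0.0, 1.471]
contact_force: [-1.6, -4.2, 1.1]
opening: 0.0504
grip_force: 2.3
```

```bash
python3 - <<'E'
from h import *
import cv2
a=viewer.read_camera("scene")[170:290,205:365,::-1]
cv2.imwrite("pics/c4.png",cv2.resize(a,None,fx=4,fy=4,interpolation=cv2.INTER_CUBIC))
o=robot.observe();print(o["contact_force"],o["torque"])
E
```

```text
[ 0.5885 -3.3206  1.1667] [-0.6372 -0.0481 -0.0044]
```

View pics/c4.png

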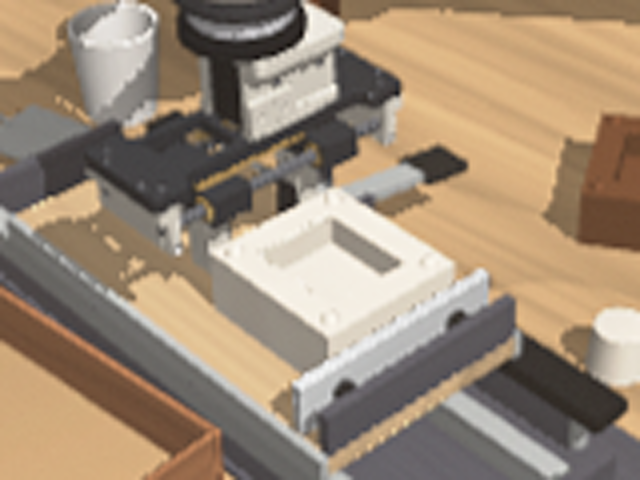

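The mould is square and nearly at the fence, and the bed is steady on its stop, with the fence corner still at (487,270). I'll creep forward.

step_arm:
  increments:
    - {"delta_pos": [0.1,0,0],"dr": [0,0,0],"fingers": -0.1}
    - {"delta_pos": [0.2,0,0],"dr": [0,0,0],"fingers": -0.1}
    - {"delta_pos": [0.3,0,0],"dr": [0,0,0],"fingers": -0.1}
    - {"delta_pos": [0.4,0,0],"dr": [0,0,0],"fingers": -0.1}
    - {"delta_pos": [0.5,0,0],"dr": [0,0,0],"fingers": -0.1}

```text
time: 11.6
tool_pos: [0.6476, -0.0137, 0.0867]
tool_rot: [3.142, 0.0, 1.471]
contact_force: [0.2, -3.8, 1.8]
opening: 0.0507
grip_force: 2.3
```

step_arm:
  increments:
    - {"delta_pos": [0.05,0,0],"dr": [0,0,0],"fingers": -0.1}
    - {"delta_pos": [0.1,0,0],"dr": [0,0,0],"fingers": -0.1}
    - {"delta_pos": [0.15,0,0],"dr": [0,0,0],"fingers": -0.1}
    - {"delta_pos": [0.2,0,0],"dr": [0,0,0],"fingers": -0.1}
    - {"delta_pos": [0.2,0,0],"dr": [0,0,0],"fingers": -0.1}

```text
time: 12.22
tool_pos: [0.6478, -0.0119, 0.0867]
tool_rot: [3.142, 0.0, 1.471]
contact_force: [-0.5, -4.1, 2.3]
opening: 0.0502
grip_force: 2.4
```

step_arm:
  increments:
    - {"delta_pos": [0.08,0,0],"dr": [0,0,0],"fingers": -0.1}
    - {"delta_pos": [0.16,0,0],"dr": [0,0,0],"fingers": -0.1}
    - {"delta_pos": [0.24,0,0],"dr": [0,0,0],"fingers": -0.1}
    - {"delta_pos": [0.3,0,0],"dr": [0,0,0],"fingers": -0.1}
    - {"delta_pos": [0.3,0,0],"dr": [0,0,0],"fingers": -0.1}

```text
time: 12.85
tool_pos: [0.6481, -0.011, 0.0867]
tool_rot: [3.141, 0.003, 1.471]
contact_force: [-0.2, -12.1, 1.9]
opening: 0.0507
grip_force: 5.9
```

step_arm:
  increments:
    - {"delta_pos": [0.05,0,0],"dr": [0,0,0],"fingers": -0.1}
    - {"delta_pos": [0.1,0,0],"dr": [0,0,0],"fingers": -0.1}
    - {"delta_pos": [0.12,0,0],"dr": [0,0,0],"fingers": -0.1}
    - {"delta_pos": [0.12,0,0],"dr": [0,0,0],"fingers": -0.1}
    - {"delta_pos": [0.12,0,0],"dr": [0,0,0],"fingers": -0.1}

```text
time: 13.48
tool_pos: [0.6482, -0.0106, 0.0867]
tool_rot: [3.141, 0.004, 1.471]
contact_force: [-1.2, -14.2, 0.6]
opening: 0.0502
grip_force: 7.5
```

step_arm:
  increments:
    - {"delta_pos": [0.05,0,0],"dr": [0,0,0],"fingers": -0.1}
    - {"delta_pos": [0.1,0,0],"dr": [0,0,0],"fingers": -0.1}
    - {"delta_pos": [0.1,0,0],"dr": [0,0,0],"fingers": -0.1}
    - {"delta_pos": [0.1,0,0],"dr": [0,0,0],"fingers": -0.1}
    - {"delta_pos": [0.1,0,0],"dr": [0,0,0],"fingers": -0.1}

```text
time: 14.1
tool_pos: [0.6484, -0.0103, 0.0868]
tool_rot: [3.141, 0.005, 1.471]
contact_force: [-0.1, -17.8, 1.5]
opening: 0.0505
grip_force: 8.5
```

```bash
python3 - <<'E'
from h import *
o=robot.observe();print(o["contact_force"],o["torque"],o["tool_pos"],o["tool_rot"])
im=viewer.read_camera("top")
import cv2;cv2.imwrite("pics/t5.png",im[:,:,::-1])
E
```

```text
[ -0.0903 -17.7534   1.5106] [-2.5875  0.0943  0.5465] [ 0.6484 -0.0103  0.0868] [3.141  0.0053 1.4714]
```

The torque shows that the near finger carries most of the load, so I'll turn the pusher slightly to even it out.

step_arm:
  increments:
    - {"delta_pos": [0,0,0],"dr": [0,0,-0.3],"fingers": -0.1}
    - {"delta_pos": [0,0,0],"dr": [0,0,-0.6],"fingers": -0.1}
    - {"delta_pos": [0,0,0],"dr": [0,0,-0.8],"fingers": -0.1}
    - {"delta_pos": [0,0,0],"dr": [0,0,-0.8],"fingers": -0.1}
    - {"delta_pos": [0,0,0],"dr": [0,0,-0.8],"fingers": -0.1}

```text
time: 14.78
tool_pos: [0.6489, -0.0102, 0.0868]
tool_rot: [3.14, 0.004, 1.483]
contact_force: [1.0, -15.1, 0.3]
opening: 0.0505
grip_force: 8.0
```

```bash
python3 - <<'E'
from h import *
o=robot.observe();print(o["contact_force"],o["torque"],o["tool_pos"],o["tool_rot"])
E
```

```text
[  1.0378 -15.1088   0.2726] [-2.4673 -0.2185 -0.6118] [ 0.6489 -0.0102  0.0868] [3.14   0.0041 1.4825]
```

step_arm:
  increments:
    - {"delta_pos": [0,0,0],"dr": [0,0,0.2],"fingers": -0.1}
    - {"delta_pos": [0.03,0,0],"dr": [0,0,0.4],"fingers": -0.1}
    - {"delta_pos": [0.04,0,0],"dr": [0,0,0.4],"fingers": -0.1}
    - {"delta_pos": [0.04,0,0],"dr": [0,0,0.4],"fingers": -0.1}
    - {"delta_pos": [0.04,0,0],"dr": [0,0,0.4],"fingers": -0.1}

```text
time: 15.4
tool_pos: [0.6487, -0.01, 0.0868]
tool_rot: [3.14, 0.005, 1.477]
contact_force: [-0.6, -17.6, 1.1]
opening: 0.0504
grip_force: 8.7
```

```bash
python3 - <<'E'
from h import *
o=robot.observe();print(o["contact_force"],o["torque"],o["tool_pos"],o["tool_rot"])
E
```

```text
[ -0.6416 -17.5599   1.1238] [-2.5853 -0.0785  0.0536] [ 0.6487 -0.01    0.0868] [3.1403 0.005  1.4771]
```

Balanced at about 17.6 N. I'll hold briefly, then back off slowly and straight.

step_arm:
  increments:
    - {"delta_pos": [0,0,0],"dr": [0,0,0],"fingers": -0.1}
    - {"delta_pos": [0,0,0],"dr": [0,0,0],"fingers": -0.1}
    - {"delta_pos": [0,0,0],"dr": [0,0,0],"fingers": -0.1}
    - {"delta_pos": [-0.1,0,0],"dr": [0,0,0],"fingers": -0.1}
    - {"delta_pos": [-0.2,0,0],"dr": [0,0,0],"fingers": -0.1}

```text
time: 16.02
tool_pos: [0.6486, -0.0103, 0.0867]
tool_rot: [3.14, 0.002, 1.477]
contact_force: [0.8, -9.3, 1.0]
opening: 0.0504
grip_force: 4.8
```

step_arm:
  increments:
    - {"delta_pos": [-0.1,0,0],"dr": [0,0,0],"fingers": -0.1}
    - {"delta_pos": [-0.25,0,0],"dr": [0,0,0],"fingers": -0.1}
    - {"delta_pos": [-0.6,0,0],"dr": [0,0,0],"fingers": -0.1}
    - {"delta_pos": [-1.5,0,0],"dr": [0,0,0],"fingers": -0.1}
    - {"delta_pos": [-3,0,0],"dr": [0,0,0],"fingers": -0.1}

```text
time: 16.65
tool_pos: [0.6452, -0.0381, 0.0865]
tool_rot: [-3.141, -0.0, 1.479]
contact_force: [0.0, -0.4, -0.6]
opening: 0.0505
grip_force: 0.0
```

step_arm:
  increments:
    - {"delta_pos": [0,0,-3],"dr": [0,0,0],"fingers": -0.1}
    - {"delta_pos": [0,0,-6],"dr": [0,0,0],"fingers": -0.1}
    - {"delta_pos": [0,0,-9],"dr": [0,0,0],"fingers": -0.1}
    - {"delta_pos": [0,-2,-11],"dr": [0,0,10],"fingers": -0.1}
    - {"delta_pos": [0,-4,-12],"dr": [0,0,20],"fingers": -0.1}

```text
time: 17.27
tool_pos: [0.6054, -0.0352, 0.2079]
tool_rot: [3.14, -0.001, 1.123]
contact_force: [0.5, 1.1, 0.2]
opening: 0.0503
grip_force: 0.0
```

```bash
python3 - <<'E'
from h import *
plan((.3605,-.0327+.0095,.2,-5.4),(*ped(-9,0,.1),-5.4))
E
```

```text
[ -9.52 -22.59   0.75] [ 0.1 -0.1 69.7]
[ -6.16 -13.55   4.86] [ 0.1 -0.1 69.7]
```

step_arm:
  increments:
    - {"delta_pos": [-2,-4.5,0],"dr": [0,0,10],"fingers": -0.1}
    - {"delta_pos": [-4,-9,0],"dr": [0,0,20],"fingers": -0.1}
    - {"delta_pos": [-6,-13.5,0],"dr": [0,0,30],"fingers": -0.3}
    - {"delta_pos": [-8,-18,0],"dr": [0,0,40],"fingers": -0.3}
    - {"delta_pos": [-9.5,-22.6,0],"dr": [0,0,50],"fingers": -0.3}

```text
time: 17.9
tool_pos: [0.3589, -0.024, 0.2067]
tool_rot: [3.141, -0.0, 0.25]
contact_force: [-0.7, -0.4, -0.5]
opening: 0.0599
grip_force: 0.0
```

step_arm:
  increments:
    - {"delta_pos": [0,0,0],"dr": [0,0,10],"fingers": -0.3}
    - {"delta_pos": [0,0,0],"dr": [0,0,19.7],"fingers": -0.3}
    - {"delta_pos": [0,0,0],"dr": [0,0,19.7],"fingers": -0.3}
    - {"delta_pos": [0,0,0],"dr": [0,0,19.7],"fingers": -0.3}
    - {"delta_pos": [0,0,0],"dr": [0,0,19.7],"fingers": -0.3}

```text
time: 18.52
tool_pos: [0.3607, -0.0238, 0.2066]
tool_rot: [3.142, 0.0, -0.086]
contact_force: [0.0, -0.4, 0.6]
opening: 0.0597
grip_force: 0.0
```

```bash
python3 - <<'E'
from h import *
import cv2
a=viewer.read_camera("top")[120:210,245:405,::-1]
b=viewer.read_camera("scene")[195:285,220:380,::-1]
cv2.imwrite("pics/f.png",np.vstack([cv2.resize(q,(533,300),interpolation=cv2.INTER_CUBIC) for q in(a,b)]))
print(robot.observe()["tool_pos"],robot.observe()["tool_rot"])
E
```

```text
[ 0.3606 -0.0237  0.2066] [ 3.1416  0.0002 -0.0864]
```

View pics/f.png

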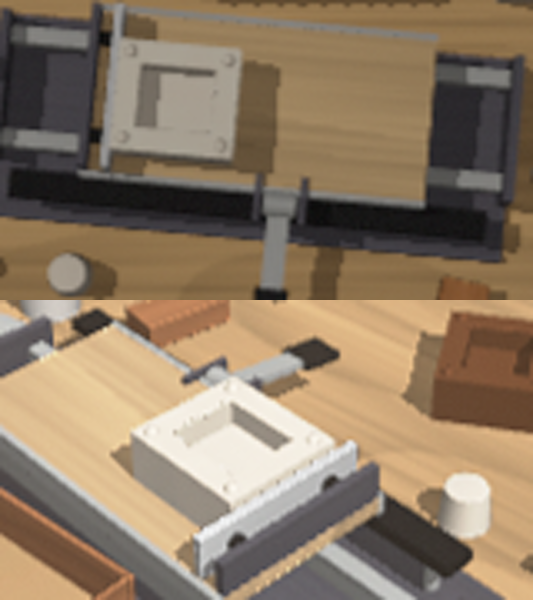

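The mould is flush with the fence in both views, and the lever is down with the pedal at lower-crop (320,353). I'll locate the pedal numerically from fresh images.

```bash
python3 - <<'E'
from h import *
import cv2
P=ped(-9);print("pred",P)
for n in("top","scene"):
    im=viewer.read_camera(n).astype(int).max(2); u,v=proj(n,P); w=14
    u0,v0=int(u)-w,int(v)-w; m=(im[v0:v0+2*w,u0:u0+2*w]<70).astype(np.uint8)
    k,l,s_,c=cv2.connectedComponentsWithStats(m)
    for i in range(1,k):
        if s_[i,4]>20: print(n,(u,v),c[i]+[u0,v0],s_[i],ray(n,c[i]+[u0,v0],P[2]))
E
```

```text
pred [ 0.4566 -0.032   0.0591]
top (np.float64(325.5158511602983), np.float64(213.45671229279912)) [325.4696 212.4435] [ 10   7  10  13 115] [ 0.4598 -0.0319  0.0591]
scene (np.float64(313.997551081578), np.float64(209.24130866651785)) [313.9851 210.5821] [ 8 12 14  9 67] [ 0.4619 -0.0276  0.0591]
```

```bash
python3 - <<'E'
from h import *
plan((.458,-.031,.12,-5.4),(.458,-.031,.041,-5.4))
E
```

```text
[ 9.77 -0.11  8.66] [0.  0.  0.4]
[ 9.77 -0.11 16.56] [0.  0.  0.4]
```

step_arm:
  increments:
    - {"delta_pos": [5,0,0],"dr": [0,0,0.4],"fingers": -0.3}
    - {"delta_pos": [9.8,-0.1,3],"dr": [0,0,0.4],"fingers": -0.3}
    - {"delta_pos": [9.8,-0.1,7],"dr": [0,0,0.4],"fingers": -0.3}
    - {"delta_pos": [9.8,-0.1,10],"dr": [0,0,0.4],"fingers": -0.3}
    - {"delta_pos": [9.8,-0.1,12],"dr": [0,0,0.4],"fingers": -0.3}

```text
time: 19.35
tool_pos: [0.4578, -0.031, 0.085]
tool_rot: [-3.141, 0.002, -0.094]
contact_force: [0.3, -0.6, 0.6]
opening: 0.0598
grip_force: 0.0
```

step_arm:
  increments:
    - {"delta_pos": [0,0,1.5],"dr": [0,0,0],"fingers": -0.3}
    - {"delta_pos": [0,0,3],"dr": [0,0,0],"fingers": -0.3}
    - {"delta_pos": [0,0,4.5],"dr": [0,0,0],"fingers": -0.3}
    - {"delta_pos": [0,0,4.6],"dr": [0,0,0],"fingers": 0}
    - {"delta_pos": [0,0,4.6],"dr": [0,0,0],"fingers": 0.2}

```text
time: 19.98
tool_pos: [0.4586, -0.0313, 0.041]
tool_rot: [3.141, -0.0, -0.094]
contact_force: [-0.0, 0.6, 0.8]
opening: 0.0442
grip_force: 0.0
```

step_arm:
  increments:
    - {"delta_pos": [0,0,0],"dr": [0,0,0],"fingers": 0.22}
    - {"delta_pos": [0,0,0],"dr": [0,0,0],"fingers": 0.24}
    - {"delta_pos": [0,0,0],"dr": [0,0,0],"fingers": 0.26}
    - {"delta_pos": [0,0,0],"dr": [0,0,0],"fingers": 0.28}
    - {"delta_pos": [0,0,0],"dr": [0,0,0],"fingers": 0.28}
  newtons: 6

```text
time: 20.6
tool_pos: [0.4585, -0.0309, 0.0409]
tool_rot: [-3.141, -0.0, -0.095]
contact_force: [0.5, 4.4, 2.1]
opening: 0.033
grip_force: 2.1
```

step_arm:
  increments:
    - {"delta_pos": [0,-0.05,0],"dr": [0,0,0],"fingers": 0.28}
    - {"delta_pos": [0,-0.1,0],"dr": [0,0,0],"fingers": 0.28}
    - {"delta_pos": [0,-0.1,0],"dr": [0,0,0],"fingers": 0.28}
    - {"delta_pos": [0,-0.1,0],"dr": [0,0,0],"fingers": 0.28}
    - {"delta_pos": [0,-0.1,0],"dr": [0,0,0],"fingers": 0.28}

```text
time: 21.22
tool_pos: [0.4584, -0.0303, 0.0407]
tool_rot: [3.141, 0.0, -0.095]
contact_force: [-0.6, -0.1, -0.1]
opening: 0.0328
grip_force: 0.0
```

step_arm:
  increments:
    - {"delta_pos": [0,0,0],"dr": [0,0,0],"fingers": 0.35}
    - {"delta_pos": [0,0,0],"dr": [0,0,0],"fingers": 0.4}
    - {"delta_pos": [0,0,0],"dr": [0,0,0],"fingers": 0.4}
    - {"delta_pos": [0,0,0],"dr": [0,0,0],"fingers": 0.4}
    - {"delta_pos": [0,0,0],"dr": [0,0,0],"fingers": 0.4}
  newtons: 10

```text
time: 21.85
tool_pos: [0.4584, -0.0302, 0.0407]
tool_rot: [3.142, 0.0, -0.094]
contact_force: [-0.8, 0.8, 0.3]
opening: 0.0321
grip_force: 10.0
```

Pinched and centred, with no net side force. Next I'll lift along the arc.

step_arm:
  increments:
    - {"delta_pos": [-0.05,0,-0.4],"dr": [0,0,0],"fingers": 0.4}
    - {"delta_pos": [-0.1,0,-0.9],"dr": [0,0,0],"fingers": 0.4}
    - {"delta_pos": [-0.12,0,-1.5],"dr": [0,0,0],"fingers": 0.4}
    - {"delta_pos": [-0.08,0,-2.2],"dr": [0,0,0],"fingers": 0.4}
    - {"delta_pos": [0,0,-3],"dr": [0,0,0],"fingers": 0.4}

```text
time: 22.48
tool_pos: [0.4582, -0.0302, 0.0712]
tool_rot: [3.142, 0.001, -0.094]
contact_force: [1.5, -0.1, -5.2]
opening: 0.0319
grip_force: 10.0
```

step_arm:
  increments:
    - {"delta_pos": [0.2,0,-1],"dr": [0,0,0],"fingers": 0.4}
    - {"delta_pos": [0.5,0,-1.9],"dr": [0,0,0],"fingers": 0.4}
    - {"delta_pos": [0.8,0,-2.65],"dr": [0,0,0],"fingers": 0.4}
    - {"delta_pos": [1.2,0,-3.4],"dr": [0,0,0],"fingers": 0.4}
    - {"delta_pos": [1.6,0,-4.1],"dr": [0,0,0],"fingers": 0.4}

```text
time: 23.1
tool_pos: [0.4746, -0.0317, 0.1123]
tool_rot: [3.142, -0.0, -0.095]
contact_force: [-2.0, 0.4, -0.4]
opening: 0.0321
grip_force: 10.0
```

step_arm:
  increments:
    - {"delta_pos": [0.3,0,-0.4],"dr": [0,0,0],"fingers": 0.4}
    - {"delta_pos": [0.55,0,-0.7],"dr": [0,0,0],"fingers": 0.4}
    - {"delta_pos": [0.8,0,-1],"dr": [0,0,0],"fingers": 0.4}
    - {"delta_pos": [0.95,0,-1.15],"dr": [0,0,0],"fingers": 0.4}
    - {"delta_pos": [0.95,0,-1.15],"dr": [0,0,0],"fingers": 0.4}

```text
time: 23.72
tool_pos: [0.4842, -0.0327, 0.1235]
tool_rot: [3.142, -0.001, -0.094]
contact_force: [-3.1, 1.5, 4.9]
opening: 0.0318
grip_force: 10.0
```

step_arm:
  increments:
    - {"delta_pos": [0,0,-0.1],"dr": [0,0,0],"fingers": 0.4}
    - {"delta_pos": [0.05,0,-0.2],"dr": [0,0,0],"fingers": 0.4}
    - {"delta_pos": [0.1,0,-0.27],"dr": [0,0,0],"fingers": 0.4}
    - {"delta_pos": [0.15,0,-0.33],"dr": [0,0,0],"fingers": 0.4}
    - {"delta_pos": [0.15,0,-0.33],"dr": [0,0,0],"fingers": 0.4}

```text
time: 24.35
tool_pos: [0.4865, -0.0331, 0.1266]
tool_rot: [3.141, -0.002, -0.095]
contact_force: [5.7, 1.1, -4.4]
opening: 0.0318
grip_force: 10.0
```

step_arm:
  increments:
    - {"delta_pos": [0.03,0,0.03],"dr": [0,0,0],"fingers": 0.4}
    - {"delta_pos": [0.1,0,-0.05],"dr": [0,0,0],"fingers": 0.4}
    - {"delta_pos": [0.17,0,-0.12],"dr": [0,0,0],"fingers": 0.4}
    - {"delta_pos": [0.17,0,-0.12],"dr": [0,0,0],"fingers": 0.4}
    - {"delta_pos": [0.17,0,-0.12],"dr": [0,0,0],"fingers": 0.4}

```text
time: 24.98
tool_pos: [0.4874, -0.0331, 0.1277]
tool_rot: [3.141, -0.001, -0.095]
contact_force: [6.0, 0.5, -4.3]
opening: 0.0316
grip_force: 10.0
```

step_arm:
  increments:
    - {"delta_pos": [0.03,0,0.03],"dr": [0,0,0],"fingers": 0.3}
    - {"delta_pos": [0.03,0,0.03],"dr": [0,0,0],"fingers": 0.2}
    - {"delta_pos": [0.03,0,0.03],"dr": [0,0,0],"fingers": 0.0}
    - {"delta_pos": [0.03,0,0.03],"dr": [0,0,0],"fingers": -0.2}
    - {"delta_pos": [0.03,0,0.03],"dr": [0,0,0],"fingers": -0.3}

```text
time: 25.6
tool_pos: [0.4872, -0.033, 0.1274]
tool_rot: [3.141, 0.0, -0.094]
contact_force: [-0.2, 0.1, 0.3]
opening: 0.058
grip_force: 0.0
```

step_arm:
  increments:
    - {"delta_pos": [0,0,-2],"dr": [0,0,0],"fingers": -0.3}
    - {"delta_pos": [0,0,-5],"dr": [0,0,0],"fingers": -0.3}
    - {"delta_pos": [0,0,-8],"dr": [0,0,0],"fingers": -0.3}
    - {"delta_pos": [-5,0,-10],"dr": [0,0,0],"fingers": -0.3}
    - {"delta_pos": [-11,0,-10],"dr": [0,0,0],"fingers": -0.3}

```text
time: 26.22
tool_pos: [0.3777, -0.0228, 0.2285]
tool_rot: [3.141, -0.003, -0.094]
contact_force: [0.1, -0.7, 0.1]
opening: 0.0595
grip_force: 0.0
```

```bash
python3 - <<'E'
from h import *
import cv2
for n in("top","scene"):
    im=viewer.read_camera(n);cv2.imwrite(f"pics/end_{n}.png",im[:,:,::-1])
    old=cv2.imread(f"pics/{n}0.png")
    for lab,P,w in(("pedal",ped(45),16),("plug",[.4963,.1585,.035],14),("endplate",ped(45)+XC*.13-YC*.165-[0,0,.07],22),("endplate+",H+XC*.08+YC*.22+[0,0,.06],22)):
        u,v=map(int,proj(n,P)); T=old[v-w:v+w,u-w:u+w]; S=im[v-w-10:v+w+10,u-w-10:u+w+10,::-1]
        r=cv2.matchTemplate(S.copy(),T,cv2.TM_CCOEFF_NORMED);_,mx,_,l=cv2.minMaxLoc(r);print(n,lab,(u,v),round(mx,3),l[0]-10,l[1]-10)
        if lab=="pedal":
          for q in(old[:,:,::-1],im):
            m=(q[v-w:v+w,u-w:u+w].max(2)<60).astype(np.uint8);k,_,s_,c=cv2.connectedComponentsWithStats(m);i=1+s_[1:,4].argmax();print(s_[i],c[i])
print(robot.observe()["contact_force"])
E
```

```text
top pedal (327, 201) 0.998 0 0
[ 11  12  11  11 103] [16.1262 16.9126]
[ 11  12  11  11 105] [16.3143 16.9905]
top plug (264, 201) 0.999 0 0
top endplate (383, 166) 0.921 -7 -1
top endplate+ (260, 150) 0.619 -5 0
scene pedal (305, 188) 0.826 0 0
[10 11 14 15 43] [16.6977 17.7209]
[16 11  8  5 10] [19.7 12.6]
scene plug (359, 250) 1.0 0 0
scene endplate (233, 203) 0.682 0 1
scene endplate+ (324, 276) 0.716 6 4
[-0.3907  0.0062  0.4288]
```

```bash
python3 - <<'E'
from h import *
import cv2
f=cv2.imread("pics/f.png")
for n,o,sl in(("top",0,(slice(120,210),slice(245,405))),("scene",300,(slice(195,285),slice(220,380)))):
    e=cv2.resize(cv2.imread(f"pics/end_{n}.png")[sl],(533,300),interpolation=cv2.INTER_CUBIC);g=f[o:o+300]
    for lab,(u,v,w) in {"top":{"mould":(170,100,75),"fence":(112,90,40),"rail":(470,120,40)},"scene":{"mould":(235,140,85),"fence":(290,210,70)}}[n].items():
        u0,v0=max(u-w,12),max(v-w,12);T=g[v0:v+w,u0:u+w];S=e[v0-12:v+w+12,u0-12:u+w+12]
        r=cv2.matchTemplate(S,T,cv2.TM_CCOEFF_NORMED);_,mx,_,l=cv2.minMaxLoc(r);print(n,lab,round(mx,3),l[0]-12,l[1]-12,"(1px~0.8mm)")
# pedal upper edges in scene: old vs new brightness
a=cv2.imread("pics/scene0.png")[178:200,296:318].max(2);b=cv2.imread("pics/end_scene.png")[178:200,296:318].max(2)
for x,y in zip(a[::2],b[::2]):print(x[::2],y[::2])
E
```

```text
top mould 0.998 0 0 (1px~0.8mm)
top fence 0.998 0 0 (1px~0.8mm)
top rail 0.995 0 0 (1px~0.8mm)
scene mould 0.926 0 0 (1px~0.8mm)
scene fence 0.997 0 0 (1px~0.8mm)
[221 222 222 222 221 219 209 210 212 214 211] [183 229 228 225 223 221 213 212 216 217 215]
[207 214 221 223 225 224 223 220 210 207 209] [133 134 134 185 231 227 226 222 211 210 213]
[208 204 205 212 156 118 196 225 223 221 217] [134 130 132 134 102 119 198 228 225 224 219]
[207 208 209 213  74  58  52 116 193 224 221] [134 134 134 137  61  61  56 118 199 226 223]
[218 214 212 122  60  61  62  61  55 180 221] [139 138 137  81  62  62  62  61  56 211 224]
[220 215 200  58  59  62  61  61  52 199 213] [142 139 121  62  61  61  62  63  67 208 216]
[227 232 107  60  62  61  62  57 169 210 201] [150 151  75  62  62  63  63  59 186 212 203]
[218 161  57  59  62  60  62  65 213 208 209] [137 111  61  63  62  65  63  92 215 212 214]
[209 183  80  58  63  61  54 190 213 210 212] [192 136  81  59  63  62  55 216 217 213 216]
[200 185 178 123  58  60 138 231 227 219 209] [204 185 180 125  60  61 134 232 227 221 211]
[197 173 173 176 110 110 215 220 224 227 224] [196 174 175 181 113 110 219 222 226 229 227]
```

The pedal is back at its original pixels, so the lever is fully up and the chassis hasn't moved. The mould is still flush with the fence.

```bash
python3 -c "
from cell import robot
print(robot.hand_in())"
```

```text
the job is handed in; nothing more can be done
None
```

The job is done and handed in at about 26 s: I locked the carriage, pressed the mould square against the fence at about 17.6 N, then lifted the lever fully up, with the mould left flush, the carriage where it stood and the other bench items not touched.

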